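Post the slim carton through the sprung flap of the returns bin

ROBOT

A 6-joint arm with a two-finger parallel gripper is mounted at the origin on the work surface. World frame = base frame: x ahead of the robot, y to its left, z up, the work surface at z = 0. Lengths are in m, angles in rad, forces in N, time in s.
With the tool pointing down it reaches from about 0.3 to 0.775 m from the base axis. Payload 14.6 kg.
Tool frame: the origin (TCP) lies on the mounting face of the last link; the fingertips stand env.finger_overhang ahead of it and the grasp point (between the pads) lies 180 mm ahead of it (env.finger_overhang is the distance from the TCP to the fingertips, in m); z points along the fingers, y is the direction in which the jaws open and shut (so a half turn about z gives the same grasp; the last joint's range is limited). The gripper opens to 94 mm and grips with 3 to 60 N. Pads are 16 mm wide; open, the fingers measure 119 mm over their backs; the gripper's body (75 mm by 177 mm) begins 78 mm behind the grasp point.
Start: joints at [-1.241, 0.3, 1.521, -0, 1.321, -0.067], TCP at [0.213, -0.507, 0.405] pointing down, gripper open.
Joint ranges: [-3.03, 3.03], [-0.79, 2.21], [0.23, 2.52], [-1.04, 4.18], [0, 3.07], [-2.55, 2.55]. Speed limits (rad/s): [2.22, 2.22, 2.57, 3.14, 3.14, 3.14].

INTERFACE

Orientations are given as a 3x3 rotation matrix whose columns are the frame's x, y, z axes.
In Python, from rig import env gives the robot as it stands.
- The arm moves only by the tool move_arm, never from a script. Its argument "deltas" is a list of rows, each a list of 3 entries, a list of its own where there are three numbers: the shift along the tool's x, y, z in cm, then the turn about the tool's z in rad, then the closure, from -1 (fully open) to 1 (shut), so that 0 is half open. In form: [[[tx, ty, tz], roll, hand], ...]. A call has 1 to 5 rows; each row is the pose to reach, as a shift and turn from the pose commanded when the call began, along the tool's axes at that moment; what a row does not reach only later rows make up. A row lasts 1/10 s, in which the tool goes at most 50 mm and 8.59 degrees, less where a joint would pass 70% of its speed; a pose out of reach is approached as far as the arm can. A call with a gripper value outside its range is refused whole. The fingers move at their own pace and stop on an object; "squeeze" is the grip in N (left out, the last holds). Time passes only in rows, so rows that repeat a pose let the fingers close. It gives the time, the measured TCP pose, the force and the opening at its end, in the units of the state.
- env.read_state(): the state, without advancing time (a new reading comes with each control period).
- env.get_image(name): name is "scene" or "side" or "wrist"; returns (picture, depth): 384x512x3 uint8, red, green, blue; 384x512 float32, m along the optical axis (not along the pixel's ray), 0 where there is no reading.
- env.camera_info(name): a dict with "camera_matrix" (3x3 intrinsics, pixels), "R" (3x3) and "t" (3): a world point X has camera coordinates R X + t; the wrist camera has in their place "hand_eye" (4x4, takes a point from camera to tool coordinates, whose origin is the TCP and whose axes are the flange's). Camera axes: x right, y down, z forward; pixel columns grow to the right and rows downward; lengths in m; the calibration is good to about 2 mm. A picture is of the moment at which its call begins: read the wrist's pose just before it. camera_info takes no time and is no camera call.
- env.close_job(): hands the job in, once; it reports no verdict.
Trained networks look in the newest picture that a camera, given by its name, has taken for a name from the list of things; names that differ only in an ending like _2 or _b are one class to them, and where a whole thing is asked for, a point or a joint stands for the part that bears it (a point fixed in the world has none). Each returns a list of dicts, best first, with "score" (0 to 1); they miss things now and then, are a little off and sometimes report something else, mostly with a low value. They report only what shows in the picture. A call takes as long as a camera call.
- env.spot_in(camera, target): "bbox" ([left, top, right, bottom] in pixels, round what is visible of it).
The state is a dict: "time_s": time; "q": joint angles; "joint_velocities": joint speeds; "tau": joint torques, N m; "eef_pos": TCP position; "orientation": TCP orientation; "wrist_force": force on the tool from outside, world axes, zero at the start; "torque": the same for the moment, N m; "opening": finger opening in m.
Only numpy, scipy, OpenCV 4.12 (cv2) and the standard library are available. Lean on these libraries where they do the work, as an engineer would, in place of code of your own. Each camera call takes 0.05 s, during which the arm holds its last target.

TASK

Return the tall slim white carton, the one standing on end on the bench, to the blue steel returns bin: push the sprung flap in the bin's top down with the carton, and reach in so that the flap stays held open until the carton is well past it. Then let go so that it drops inside, and take the hand out so that the flap springs shut.

Things in the scene. Friction and masses are not known exactly. Their poses are not given: they have to be found in the camera images.
- carton_mid (a point): Centre (half-way up, 45 mm above the bench) of the slim white carton to be returned: 36 mm along x, 50 mm along y, 90 mm tall, about 0.12 kg, standing on end, plain green labels on the two faces across x. Grip it across x near the top. The other cartons are lower and broader.
- mouth (a point): Centre of the mouth in the flat top of the blue bin, at the top face, 200 mm above the bench. Bin: fixed, 180 (x) by 160 (y) by 200 mm, sheet 4 mm; mouth: 120 (x) by 110 mm (y), shut by one flap hinged along its +x edge. x, y lie along the bin's sides, z is up. Inside it is empty.
- flap (a joint): Flap angle, rad: 0 shut and level, 1.45 stop. 116 mm from hinge (+x edge of mouth) to free edge (-x), which swings down into the bin; top 4 mm below the bin's. Spring: 3 N at mid-flap starts it, up to 6 N wide open; it bears the carton's weight and pushes back up a carton let go too high: let go with fingertips about 50 mm, carton's foot 100 mm, below the bin's top.

How it is judged:
By the outcome, as a careful person would: the job done as asked, in the order asked, and still so for the second after the job is handed in, with the robot touching nothing.
It also fails if it takes over 42 s, if anything falls off the work surface, if the arm or the gripper's body presses on something with over 40 N, if the wrist force passes 120 N, or if a joint passes its speed limit or range.

## Working session

There is one attempt and no reset: what is moved stays moved. The work goes in short steps, Python scripts to look and compute and a tool call to move; the robot and the scene stay as the last step left them, time stands still between calls to the robot, and variables do not carry over. Pictures are saved under pics/ and viewed, and the job is handed in when it is done.

Besides the shell and the picture viewer there is one more tool, called after "Call:" as a command line: name --argument value ..., lists and objects as JSON in quotes. move_arm: Moves the arm, as the interface text tells. Its arguments: {"type":"object","properties":{"deltas":{"type":"array"},"squeeze":{"type":"number"}},"required":["deltas"]}

```bash
mkdir -p pics; cat > h.py <<'E'
from rig import env
import numpy as np, cv2
np.set_printoptions(precision=4,suppress=True)
def snap(n,f):
    im,d=env.get_image(n); cv2.imwrite('pics/'+f,im[:,:,::-1]); return im,d
def cloud(n,d):
    c=env.camera_info(n);K=np.array(c['camera_matrix'])
    v,u=np.mgrid[:d.shape[0],:d.shape[1]]
    P=np.stack([(u-K[0,2])/K[0,0]*d,(v-K[1,2])/K[1,1]*d,d],-1)
    return (P-np.array(c['t']))@np.array(c['R'])
E
python3 - <<'E'
from h import *
s=env.read_state();print(s,env.finger_overhang)
for n in('scene','side'):
    im,d=snap(n,n+'0.png');np.save(n+'0.npy',d)
    for t in('carton_mid','mouth','flap'):print(n,t,env.spot_in(n,t))
E
```

```text
{'time_s': 0.0, 'q': array([-1.2406,  0.3005,  1.5216, -0.    ,  1.3207, -0.0666]), 'joint_velocities': array([-0.0018, -0.0017, -0.0006, -0.0007,  0.0007,  0.0003]), 'tau': array([ -0.0014, -53.1808, -35.2733,   0.0708,   0.0244,  -0.0001]), 'eef_pos': array([ 0.2126, -0.5072,  0.4041]), 'orientation': array([[ 0.9223,  0.3865, -0.0004],
       [ 0.3865, -0.9223,  0.0011],
       [ 0.0001, -0.0012, -1.    ]]), 'wrist_force': array([-0.6726,  0.1351, -0.4856]), 'torque': array([-0.0016, -0.0195, -0.0358]), 'opening': 0.09420944865845676} 0.1992
scene carton_mid [{'bbox': [189.4, 226.9, 215.9, 260.3], 'score': 0.68}]
scene mouth [{'bbox': [280.8, 113.0, 391.4, 240.9], 'score': 0.72}]
scene flap [{'bbox': [308.2, 127.8, 370.4, 168.9], 'score': 0.59}]
side carton_mid [{'bbox': [295.9, 204.1, 322.6, 248.6], 'score': 0.66}]
side mouth [{'bbox': [118.3, 222.7, 251.5, 381.8], 'score': 0.6}]
side flap [{'bbox': [140.8, 236.5, 232.2, 303.1], 'score': 0.61}]
```

View pics/scene0.png

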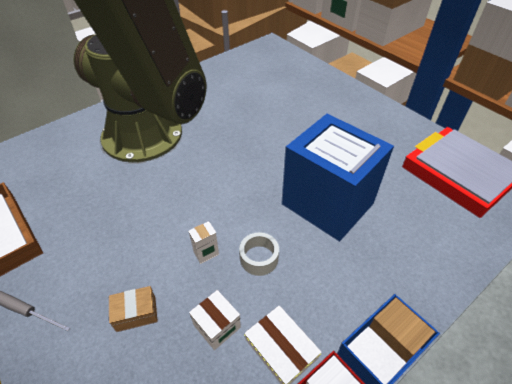

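View pics/side0.png

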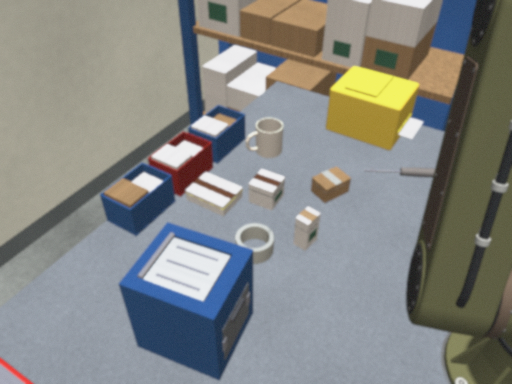

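The scene view shows the slim carton at about (203,243) and the bin at (335,175) with its flap shut at (340,148). The side view shows them at (307,227) and (190,295). Next I fit both from depth.

```bash
python3 - <<'E'
from h import *
for n,cb,bb in(('scene',(185,222,220,265),(275,108,398,245)),('side',(290,200,326,252),(112,218,256,384))):
    d=np.load(n+'0.npy');P=cloud(n,d)
    im=cv2.imread(f'pics/{n}0.png')
    def sub(b):
        return P[b[1]:b[3],b[0]:b[2]].reshape(-1,3)
    c=sub(cb);print(n,'carton maxz',np.percentile(c[:,2],[1,99]))
    top=c[(c[:,2]>.082)&(c[:,2]<.098)]
    print('top n',len(top),top.mean(0),cv2.minAreaRect((top[:,:2]*1000).astype(np.float32)))
    allc=c[(c[:,2]>.012)&(c[:,2]<.1)]
    print('all',len(allc),cv2.minAreaRect((allc[:,:2]*1000).astype(np.float32)))
    b=sub(bb);print('bin z',np.percentile(b[:,2],[1,50,99]))
    t=b[(b[:,2]>.19)&(b[:,2]<.21)]
    print('bintop',len(t),t.mean(0),cv2.minAreaRect((t[:,:2]*1000).astype(np.float32)))
    m=(P[...,2]>.188)&(P[...,2]<.21)&(im.min(-1)>120)
    m[:, :bb[0]]=0;m[:,bb[2]:]=0;m[:bb[1]]=0;m[bb[3]:]=0
    w=P[m];print('flap',len(w),w.mean(0),cv2.minAreaRect((w[:,:2]*1000).astype(np.float32)))
E
python3 - <<'E'
import cv2
a=cv2.imread('pics/side0.png')[215:385,110:260];b=cv2.imread('pics/scene0.png')[110:270,180:400]
cv2.imwrite('pics/z1.png',cv2.resize(a,None,fx=3.4,fy=3.4,interpolation=2));cv2.imwrite('pics/z2.png',cv2.resize(b,None,fx=3.4,fy=3.4,interpolation=2))
E
```

```text
scene carton maxz [-0.0032  0.0916]
top n 348 [ 0.4903 -0.0934  0.0889] ((488.73602294921875, -92.41899871826172), (49.826576232910156, 37.55269241333008), 81.07089233398438)
all 785 ((489.193603515625, -92.5309829711914), (50.27851104736328, 38.47514724731445), 81.94216918945312)
bin z [-0.0042  0.0433  0.2034]
bintop 4160 [0.5693 0.2342 0.1972] ((562.568359375, 239.54541015625), (181.97674560546875, 163.802490234375), 9.37600040435791)
flap 1751 [0.57   0.2401 0.1958] ((568.2570190429688, 240.7215576171875), (125.90164184570312, 111.89987182617188), 9.5875244140625)
side carton maxz [-0.0039  0.092 ]
top n 288 [ 0.4868 -0.087   0.0889] ((487.85882568359375, -89.29301452636719), (54.27448272705078, 37.21306228637695), 82.01151275634766)
all 773 ((487.13531494140625, -147.1620635986328), (173.8472137451172, 42.36598587036133), 88.9289779663086)
bin z [-0.0036  0.0919  0.2044]
bintop 7724 [0.5577 0.2483 0.1976] ((562.57861328125, 241.45870971679688), (182.3621826171875, 163.39501953125), 9.43349552154541)
flap 3568 [0.5688 0.2451 0.1963] ((555.334228515625, 228.90789794921875), (164.25225830078125, 138.18936157226562), 10.165190696716309)
```

View pics/z1.png

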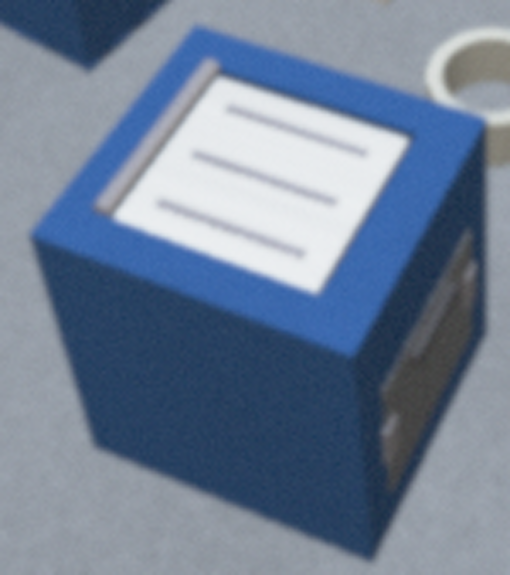

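View pics/z2.png

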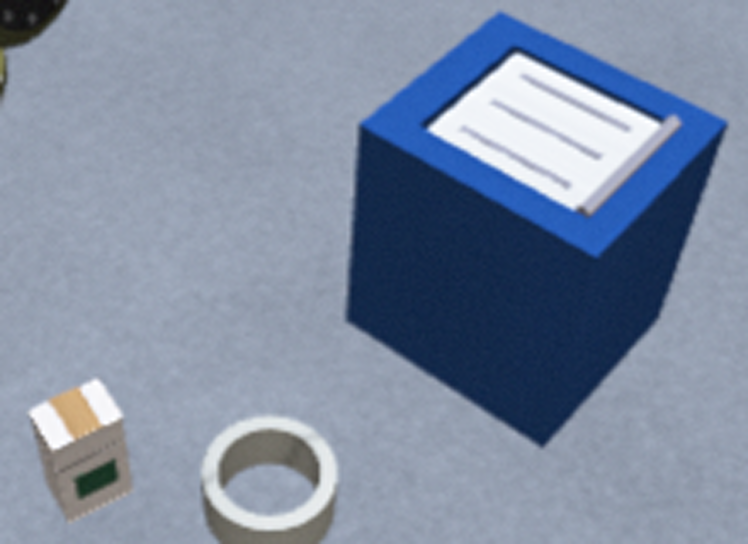

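```bash
cat >> h.py <<'E'
def go(p,yaw_deg,R=None,p0=None):
    "delta from present pose, tool y at yaw_deg, tool down -> cm, roll"
    s=env.read_state();R=s['orientation'];p0=s['eef_pos']
    y=np.degrees(np.arctan2(R[1,1],R[0,1]))
    dy=(yaw_deg-y+180)%360-180
    print('t',s['time_s'],'tcp',p0,'yaw',y,'F',s['wrist_force'],'open',s['opening'],'tilt',R[:,2])
    print('delta cm',R.T@(np.array(p)-p0)*100,'roll',-np.radians(dy))
E
python3 -c "
from h import *
go([.4885,-.0915,.36],-8.5)"
```

```text
t 0.4 tcp [ 0.2125 -0.5073  0.4046] yaw -67.26718007732315 F [ 0.5724 -0.4811 -1.1763] open 0.09396554398634765 tilt [-0.0001  0.0002 -1.    ]
delta cm [ 41.5185 -27.6813   4.4616] roll -1.0256807844617044
```

Call:
move_arm --deltas '[[[4,-2.7,0],-0.1,-1],[[8,-5.4,0.5],-0.2,-1],[[12,-8.1,1],-0.3,-1],[[16,-10.8,1.5],-0.4,-1],[[20,-13.5,2],-0.5,-1]]'

```text
time_s: 0.9
eef_pos: [0.3454, -0.3037, 0.3846]
orientation: [[0.621, 0.784, 0.0], [0.784, -0.621, -0.0], [-0.0, 0.0, -1.0]]
wrist_force: [0.3, -0.0, -0.3]
opening: 0.0939
```

```bash
python3 -c "
from h import *
go([.4885,-.0915,.36],-8.5)"
```

```text
t 0.9 tcp [ 0.3454 -0.3037  0.3846] yaw -38.40388144095539 F [ 0.3238 -0.0312 -0.3493] open 0.09385196774328554 tilt [ 0.0003 -0.0003 -1.    ]
delta cm [25.5183 -1.9705  2.461 ] roll -0.5219211902706978
```

Call:
move_arm --deltas '[[[4.8,-0.4,0.5],-0.1,-1],[[9.6,-0.8,1],-0.2,-1],[[14.4,-1.2,1.5],-0.3,-1],[[19.2,-1.6,2],-0.4,-1],[[23,-1.8,2.4],-0.52,-1]]'

```text
time_s: 1.4
eef_pos: [0.4752, -0.1122, 0.3606]
orientation: [[0.148, 0.989, 0.0], [0.989, -0.148, 0.0], [0.0, 0.0, -1.0]]
wrist_force: [0.2, -0.4, -0.8]
opening: 0.0944
```

```bash
python3 - <<'E'
from h import *
go([.4885,-.0915,.36],-8.5)
s=env.read_state()
im,d=snap('wrist','w1.png');c=env.camera_info('wrist')
print(env.spot_in('wrist','carton_mid'))
K=np.array(c['camera_matrix']);H=np.array(c['hand_eye'])
v,u=np.mgrid[:384,:512]
P=np.stack([(u-K[0,2])/K[0,0]*d,(v-K[1,2])/K[1,1]*d,d],-1)@H[:3,:3].T+H[:3,3]
P=P@s['orientation'].T+s['eef_pos']
m=(abs(P[...,2]-.09)<.008)&(np.linalg.norm(P[...,:2]-[.4885,-.0915],axis=-1)<.05)&(d>0)
t=P[m];print(len(t),t.mean(0),cv2.minAreaRect((t[:,:2]*1000).astype(np.float32)))
E
```

```text
t 1.4 tcp [ 0.4752 -0.1122  0.3606] yaw -8.525745659882515 F [ 0.1598 -0.4329 -0.764 ] open 0.09435572860798683 tilt [ 0.0003  0.     -1.    ]
delta cm [2.2428 1.0076 0.056 ] roll -0.00044934653304854166
[{'bbox': [241.7, 126.1, 292.4, 201.9], 'score': 0.95}]
2972 [ 0.4877 -0.0876  0.0896] ((487.63916015625, -88.70964813232422), (49.57219696044922, 36.523311614990234), 81.77970123291016)
```

View pics/w1.png

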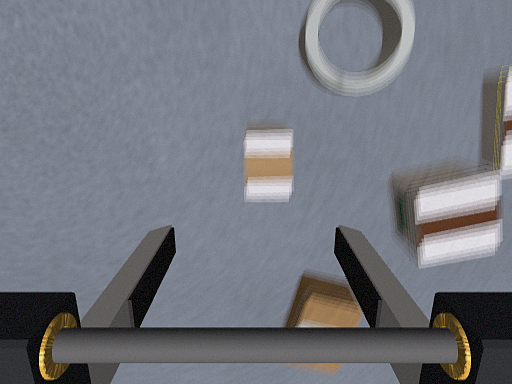

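The wrist view (blurred by motion) shows the carton top at about (268,165), square to the jaws. It fits at (0.488, -0.090), with the height and size as given. I'll centre over it and then descend.

Call:
move_arm --deltas '[[[1.5,0.6,0],0,-1],[[2.35,0.95,0],0,-1],[[2.35,0.95,2],0,-1],[[2.35,0.95,4.5],0,-1],[[2.35,0.95,4.5],0,-1]]'

```text
time_s: 2.0
eef_pos: [0.4866, -0.093, 0.3133]
orientation: [[0.154, 0.988, -0.004], [0.988, -0.154, 0.001], [0.0, -0.005, -1.0]]
wrist_force: [0.6, 0.3, 0.8]
opening: 0.0938
```

```bash
python3 - <<'E'
from h import *
go([.488,-.090,.249],-8.3)
s=env.read_state()
im,d=snap('wrist','w2.png');c=env.camera_info('wrist')
K=np.array(c['camera_matrix']);H=np.array(c['hand_eye'])
v,u=np.mgrid[:384,:512]
P=np.stack([(u-K[0,2])/K[0,0]*d,(v-K[1,2])/K[1,1]*d,d],-1)@H[:3,:3].T+H[:3,3]
P=P@s['orientation'].T+s['eef_pos']
m=(abs(P[...,2]-.09)<.008)&(np.linalg.norm(P[...,:2]-[.4885,-.0915],axis=-1)<.05)&(d>0)
t=P[m];print(len(t),t.mean(0),cv2.minAreaRect((t[:,:2]*1000).astype(np.float32)))
E
```

```text
t 2.0 tcp [ 0.4866 -0.093   0.3133] yaw -8.882862551980129 F [0.5951 0.344  0.8309] open 0.09376512057076193 tilt [-0.0044  0.0011 -1.    ]
delta cm [0.3189 0.1164 6.4324] roll -0.010172870618629825
4074 [ 0.4878 -0.0871  0.0895] ((487.4844970703125, -88.96773529052734), (50.54363250732422, 36.68513107299805), 82.37230682373047)
```

View pics/w2.png

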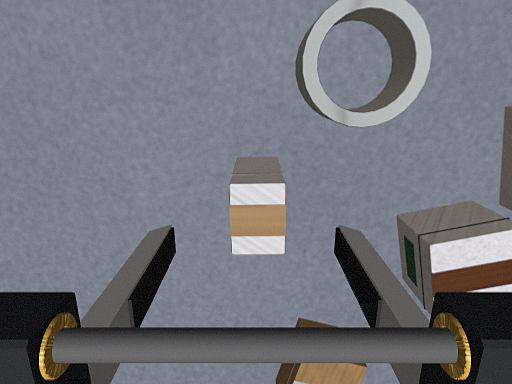

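The carton top at (258,217) sits between the fingers and the fit holds. Descending to the grasp.

Call:
move_arm --deltas '[[[0.3,0.1,2],-0.01,-1],[[0.3,0.1,4],-0.01,-1],[[0.3,0.1,5.5],-0.01,-1],[[0.3,0.1,6.4],-0.01,-1],[[0.3,0.1,6.4],-0.01,-1]]'

```text
time_s: 2.55
eef_pos: [0.4888, -0.0902, 0.2518]
orientation: [[0.144, 0.99, -0.0], [0.99, -0.144, 0.0], [0.0, -0.0, -1.0]]
wrist_force: [-0.3, -0.7, 0.6]
opening: 0.0941
```

Call:
move_arm --deltas '[[[0,0,0],0,0.3],[[0,0,0],0,0.6],[[0,0,0],0,1],[[0,0,0],0,1],[[0,0,0],0,1]]' --squeeze 25

```text
time_s: 3.05
eef_pos: [0.4888, -0.0899, 0.2519]
orientation: [[0.143, 0.99, 0.0], [0.99, -0.143, -0.0], [-0.0, 0.0, -1.0]]
wrist_force: [-0.8, 0.3, 0.7]
opening: 0.0576
```

Call:
move_arm --deltas '[[[0,0,0],0,1],[[0,0,0],0,1],[[0,0,0],0,1]]' --squeeze 25

```text
time_s: 3.35
eef_pos: [0.4887, -0.0899, 0.2516]
orientation: [[0.143, 0.99, -0.0], [0.99, -0.143, 0.0], [0.0, -0.0, -1.0]]
wrist_force: [-0.0, 0.4, -0.0]
opening: 0.036
```

```bash
python3 - <<'E'
from h import *
go([.488,-.090,.45],-8.3)
snap('wrist','w3.png')
E
```

```text
t 3.35 tcp [ 0.4887 -0.0899  0.2516] yaw -8.250290003552086 F [-0.0031  0.4429 -0.0264] open 0.036032183109724704 tilt [-0.0001  0.     -1.    ]
delta cm [ -0.0163  -0.0752 -19.8358] roll 0.0008676031091708233
```

View pics/w3.png

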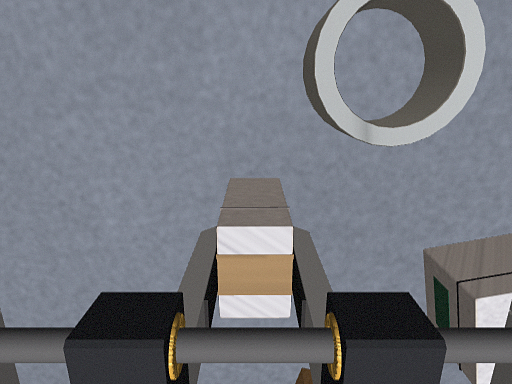

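The jaws stopped at 36.0 mm, and the carton is held at about (255,270) between the pads. Lifting.

Call:
move_arm --deltas '[[[0,0,-1],0,1],[[0,0,-4],0,1],[[0,0,-8],0,1],[[0,0,-12],0,1],[[0,0,-16],0,1]]' --squeeze 30

```text
time_s: 3.9
eef_pos: [0.4883, -0.0898, 0.414]
orientation: [[0.143, 0.99, 0.0], [0.99, -0.143, -0.0], [-0.0, 0.0, -1.0]]
wrist_force: [1.2, 0.2, -1.9]
opening: 0.0358
```

Call:
move_arm --deltas '[[[0,0,-4],0,1],[[0,0,-7],0,1],[[0,0,-9],0,1],[[0,0,-10],0,1],[[0,0,-10],0,1]]'

```text
time_s: 4.4
eef_pos: [0.4885, -0.0899, 0.5127]
orientation: [[0.144, 0.99, 0.002], [0.99, -0.144, -0.0], [-0.0, 0.002, -1.0]]
wrist_force: [-0.6, -0.3, -2.5]
opening: 0.0359
```

```bash
python3 - <<'E'
from h import *
a=np.radians(9.4);c=np.array([.5626,.2405])+.002*np.array([np.cos(a),np.sin(a)])
print(c)
go([*c,.51],9.4)
print(env.read_state()['q'])
snap('side','s2.png')
E
```

```text
[0.5646 0.2408]
t 4.4 tcp [ 0.4885 -0.0899  0.5127] yaw -8.251451105512418 F [-0.5614 -0.3229 -2.4751] open 0.03586974539131365 tilt [ 0.0016 -0.0004 -1.    ]
delta cm [33.8191  2.7793  0.265 ] roll -0.3080759395459848
[-0.2557  0.1174  1.4925  0.      1.53   -0.1117]
```

View pics/s2.png

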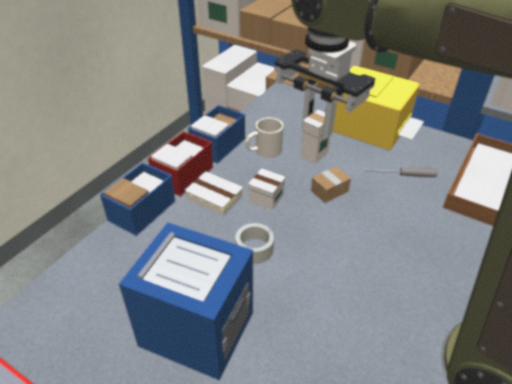

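The side view shows the carton in the hand at about (315,140), upright and clear of everything. Moving it over the bin.

Call:
move_arm --deltas '[[[2.5,0.2,0],-0.03,1],[[6.5,0.5,0],-0.07,1],[[11,0.9,0],-0.11,1],[[15,1.2,0],-0.15,1],[[19,1.5,0],-0.19,1]]'

```text
time_s: 4.95
eef_pos: [0.5311, 0.0977, 0.5101]
orientation: [[-0.048, 0.999, -0.002], [0.999, 0.048, -0.0], [-0.0, -0.002, -1.0]]
wrist_force: [-0.2, -0.3, -0.9]
opening: 0.0359
```

```bash
python3 -c "
from h import *
go([.5646,.2408,.51],9.4)"
```

```text
t 4.95 tcp [0.5311 0.0977 0.5101] yaw 2.7309099116850706 F [-0.1854 -0.346  -0.9325] open 0.035872137086215776 tilt [-0.0023 -0.0003 -1.    ]
delta cm [14.1373  4.0292 -0.0026] roll -0.11639758015321496
```

Call:
move_arm --deltas '[[[4,1.1,0],-0.03,1],[[8,2.3,0],-0.07,1],[[11.5,3.3,0],-0.1,1],[[13.6,3.9,0],-0.115,1],[[14.1,4,0],-0.115,1]]'

```text
time_s: 5.45
eef_pos: [0.5647, 0.2407, 0.5093]
orientation: [[-0.163, 0.987, -0.003], [0.987, 0.163, -0.001], [-0.0, -0.003, -1.0]]
wrist_force: [-0.4, -0.1, -1.2]
opening: 0.0358
```

Call:
move_arm --deltas '[[[0,0,0],0,1],[[0,0,0],0,1]]'

```text
time_s: 5.65
eef_pos: [0.5644, 0.2378, 0.5111]
orientation: [[-0.159, 0.987, -0.001], [0.987, 0.159, -0.0], [-0.0, -0.001, -1.0]]
wrist_force: [0.4, -0.9, -1.1]
opening: 0.0361
```

```bash
python3 - <<'E'
from h import *
go([.5646,.2408,.45],9.4)
snap('side','s3.png');snap('scene','c3.png')
s=env.read_state()
im,d=snap('wrist','w4.png');c=env.camera_info('wrist')
K=np.array(c['camera_matrix']);H=np.array(c['hand_eye'])
v,u=np.mgrid[:384,:512]
P=np.stack([(u-K[0,2])/K[0,0]*d,(v-K[1,2])/K[1,1]*d,d],-1)@H[:3,:3].T+H[:3,3]
P=P@s['orientation'].T+s['eef_pos']
m=(abs(P[...,2]-.2)<.009)&(d>0)
t=P[m];print(len(t),t.mean(0),cv2.minAreaRect((t[:,:2]*1000).astype(np.float32)))
a=cv2.imread('pics/s3.png');b=cv2.imread('pics/c3.png');w=cv2.imread('pics/w4.png')
cv2.imwrite('pics/m3.png',cv2.resize(np.hstack([a,b,w]),None,fx=.52,fy=.52))
E
```

```text
t 5.65 tcp [0.5644 0.2378 0.5111] yaw 9.168802475270619 F [ 0.3744 -0.9356 -1.0799] open 0.03605464054999721 tilt [-0.0008 -0.0005 -1.    ]
delta cm [0.2975 0.0744 6.1145] roll -0.004035158028988969
26204 [0.5595 0.2617 0.1983] ((561.8778686523438, 242.51768493652344), (180.6086883544922, 160.4373779296875), 9.3805570602417)
```

View pics/m3.png

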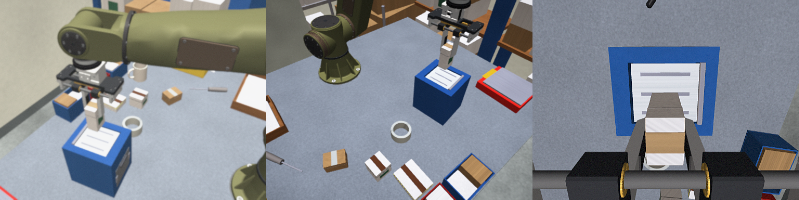

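View pics/w4.png

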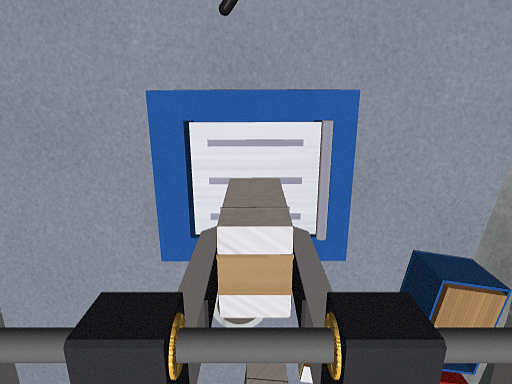

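All three views agree. The wrist view shows the mouth at columns 190–330, with the hinge bar on the right (+x) and the carton above it. The bin-top fit is centred at (0.562, 0.242) with yaw 9.4°. Correcting 4 mm, then pushing down.

Call:
move_arm --deltas '[[[0.4,0.05,0],-0.004,1],[[0.4,0.05,1.5],-0.004,1],[[0.4,0.05,3],-0.004,1],[[0.4,0.05,4.5],-0.004,1],[[0.4,0.05,5],-0.004,1]]' --squeeze 35

```text
time_s: 6.3
eef_pos: [0.5642, 0.2426, 0.4602]
orientation: [[-0.164, 0.986, -0.002], [0.986, 0.164, -0.001], [-0.0, -0.002, -1.0]]
wrist_force: [-0.0, -0.1, -1.3]
opening: 0.0359
```

Call:
move_arm --deltas '[[[0,0,1],0,1],[[0,0,2],0,1],[[0,0,3],0,1],[[0,0,4],0,1],[[0,0,5],0,1]]'

```text
time_s: 6.8
eef_pos: [0.5642, 0.2427, 0.4118]
orientation: [[-0.164, 0.986, 0.002], [0.986, 0.164, 0.001], [0.0, 0.002, -1.0]]
wrist_force: [-1.0, 0.5, 3.5]
opening: 0.0357
```

```bash
python3 - <<'E'
from h import *
go([.5640,.2418,.329],9.4)
snap('side','s4.png');snap('scene','c4.png');snap('wrist','w5.png')
a=cv2.imread('pics/s4.png');b=cv2.imread('pics/c4.png');w=cv2.imread('pics/w5.png')
cv2.imwrite('pics/m4.png',cv2.resize(np.hstack([a[100:384,60:360],b[30:314,230:512]]),None,fx=1.35,fy=1.35))
E
```

```text
t 6.8 tcp [0.5642 0.2427 0.4118] yaw 9.454677258001652 F [-1.001   0.494   3.5015] open 0.03572458139259036 tilt [ 0.0015  0.0006 -1.    ]
delta cm [-0.085  -0.044   8.2836] roll 0.000954298178091148
```

View pics/m4.png

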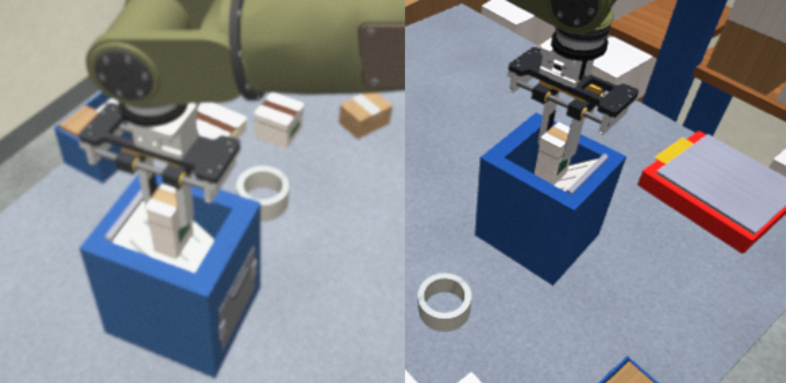

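View pics/w5.png

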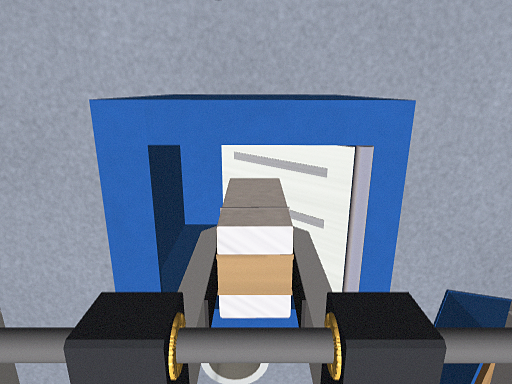

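The flap is tilting down about its right-hand (+x) hinge at column 360. The carton is central in the mouth and steady in the grip, with a force of only about 4 N. Continuing down.

Call:
move_arm --deltas '[[[0,0,1],0,1],[[0,0,2],0,1],[[0,0,3],0,1],[[0,0,4],0,1],[[0,0,5],0,1]]'

```text
time_s: 7.45
eef_pos: [0.5642, 0.2426, 0.3604]
orientation: [[-0.164, 0.986, -0.001], [0.986, 0.164, -0.0], [-0.0, -0.001, -1.0]]
wrist_force: [-1.5, -0.1, 2.1]
opening: 0.0355
```

Call:
move_arm --deltas '[[[0,0,1],0,1],[[0,0,2],0,1],[[0,0,3],0,1],[[0,0,3.3],0,1],[[0,0,3.3],0,1]]'

```text
time_s: 7.95
eef_pos: [0.5641, 0.2426, 0.3277]
orientation: [[-0.164, 0.986, -0.002], [0.986, 0.164, -0.001], [-0.0, -0.002, -1.0]]
wrist_force: [-3.8, -0.7, -1.9]
opening: 0.0356
```

```bash
python3 - <<'E'
from h import *
go([.5640,.2418,.329],9.4)
snap('side','s5.png');snap('scene','c5.png');snap('wrist','w6.png')
a=cv2.imread('pics/s5.png');b=cv2.imread('pics/c5.png')
cv2.imwrite('pics/m5.png',cv2.resize(np.hstack([a[100:384,60:360],b[30:314,230:512]]),None,fx=1.35,fy=1.35))
E
```

```text
t 7.95 tcp [0.5641 0.2426 0.3277] yaw 9.453611376961076 F [-3.8391 -0.661  -1.9434] open 0.03563574220913543 tilt [-0.0018 -0.0006 -1.    ]
delta cm [-0.0796 -0.0223 -0.1294] roll 0.000935695044498542
```

View pics/m5.png

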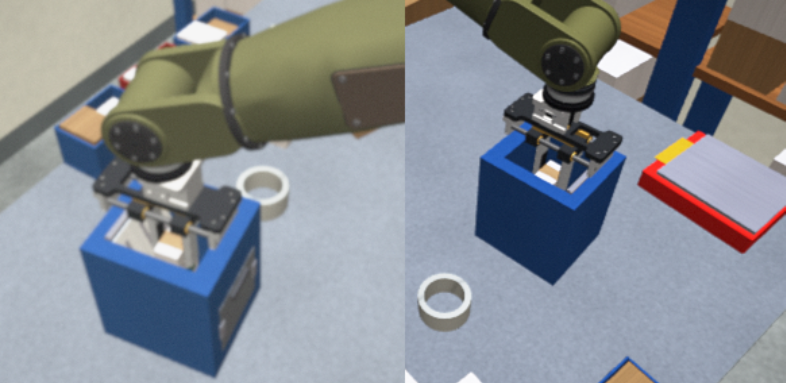

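View pics/w6.png

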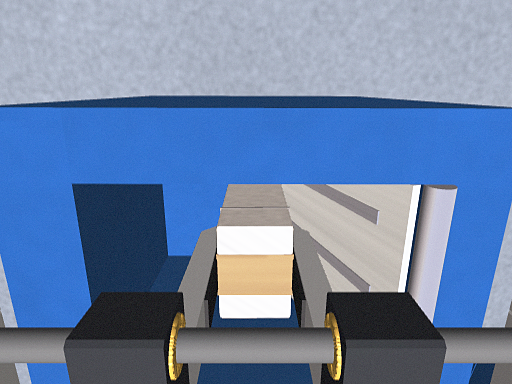

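The fingertips are about 71 mm below the top and the carton's foot about 124 mm below. The flap leans on the carton's side and the +x finger. I'll open only part way (62 mm), so the finger pushes the flap clear of the carton without reaching the mouth's edges.

Call:
move_arm --deltas '[[[0,0,0],0,-0.32],[[0,0,0],0,-0.32],[[0,0,0],0,-0.32],[[0,0,0],0,-0.32],[[0,0,0],0,-0.32]]'

```text
time_s: 8.6
eef_pos: [0.564, 0.2427, 0.3285]
orientation: [[-0.164, 0.986, -0.001], [0.986, 0.164, -0.0], [-0.0, -0.001, -1.0]]
wrist_force: [-4.9, -0.6, -3.1]
opening: 0.0615
```

```bash
python3 - <<'E'
from h import *
go([.5640,.2418,.329],9.4)
snap('wrist','w7.png')
E
```

```text
t 8.6 tcp [0.564  0.2427 0.3285] yaw 9.457927732371006 F [-4.8608 -0.6121 -3.1425] open 0.06149063082860121 tilt [-0.0012 -0.0002 -1.    ]
delta cm [-0.0866 -0.0124 -0.05  ] roll 0.0010110296580882784
```

View pics/w7.png

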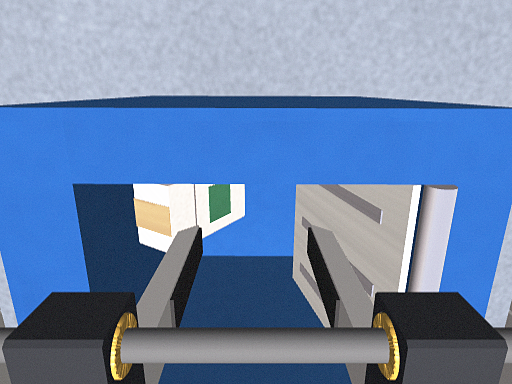

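The carton has dropped. It shows at (185,215), below and to the left of the hand, with the flap still held by the right finger. I'll let it settle and look again.

Call:
move_arm --deltas '[[[0,0,0],0,-0.32],[[0,0,0],0,-0.32],[[0,0,0],0,-0.32],[[0,0,0],0,-0.32],[[0,0,0],0,-0.32]]'

```text
time_s: 9.15
eef_pos: [0.564, 0.2427, 0.3285]
orientation: [[-0.164, 0.986, -0.001], [0.986, 0.164, -0.0], [-0.0, -0.001, -1.0]]
wrist_force: [-5.0, -1.2, -2.3]
opening: 0.0617
```

```bash
python3 - <<'E'
from h import *
s=env.read_state();print(s['wrist_force'],s['opening'])
im,d=snap('wrist','w8.png');c=env.camera_info('wrist')
K=np.array(c['camera_matrix']);H=np.array(c['hand_eye'])
v,u=np.mgrid[:384,:512]
P=np.stack([(u-K[0,2])/K[0,0]*d,(v-K[1,2])/K[1,1]*d,d],-1)@H[:3,:3].T+H[:3,3]
P=P@s['orientation'].T+s['eef_pos']
for v,u in((195,145),(195,190),(215,155),(210,215),(230,180),(300,250)):print(u,v,P[v,u])
E
```

```text
[-5.0476 -1.1852 -2.2834] 0.06166113108792645
145 195 [0.4859 0.245  0.0869]
190 195 [0.5159 0.2482 0.0812]
155 215 [0.4951 0.2333 0.0918]
215 210 [0.5336 0.2315 0.0597]
180 230 [0.5211 0.2469 0.138 ]
250 300 [0.5725 0.1675 0.0785]
```

View pics/w8.png

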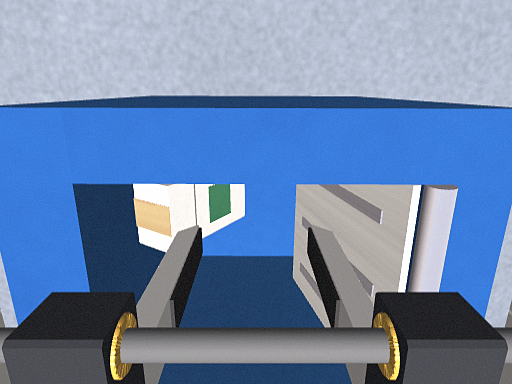

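It is settled: the carton leans on the -x wall with its top no higher than about 0.09 m, outside the flap's 116 mm sweep. I'll take the hand straight up.

Call:
move_arm --deltas '[[[0,0,-1.5],0,-0.32],[[0,0,-3],0,-0.32],[[0,0,-4.5],0,-0.32],[[0,0,-6],0,-0.32],[[0,0,-7.5],0,-0.32]]'

```text
time_s: 9.7
eef_pos: [0.5643, 0.2426, 0.4051]
orientation: [[-0.164, 0.986, 0.002], [0.986, 0.164, 0.001], [0.0, 0.002, -1.0]]
wrist_force: [-0.7, -1.2, 0.3]
opening: 0.0618
```

Call:
move_arm --deltas '[[[0,0,-2],0,-0.32],[[0,0,-5],0,-0.32],[[0,0,-8],0,-0.32],[[0,0,-11],0,-0.32],[[0,0,-13],0,-0.32]]'

```text
time_s: 10.2
eef_pos: [0.5638, 0.2425, 0.5369]
orientation: [[-0.164, 0.986, 0.005], [0.986, 0.164, 0.002], [0.001, 0.005, -1.0]]
wrist_force: [0.1, -0.5, 0.3]
opening: 0.062
```

Call:
move_arm --deltas '[[[-3,0,0],0,-0.32],[[-7,0,0],0,-0.32],[[-10,0,0],0,-0.32],[[-12,0,0],0,-0.32],[[-12,0,0],0,-0.32]]'

```text
time_s: 10.7
eef_pos: [0.5842, 0.1222, 0.5344]
orientation: [[-0.162, 0.987, 0.002], [0.987, 0.162, -0.0], [-0.0, 0.002, -1.0]]
wrist_force: [-0.2, 0.7, -0.1]
opening: 0.0621
```

```bash
python3 - <<'E'
from h import *
go([.5640,.2418,.329],9.4)
im,d=snap('side','s9.png');_,d2=snap('scene','c9.png');snap('wrist','w9.png')
for n,dd in(('side',d),('scene',d2)):
    P=cloud(n,dd);a=np.radians(9.4);r=P[...,:2]-[.562,.2415]
    x=r@[np.cos(a),np.sin(a)];y=r@[-np.sin(a),np.cos(a)]
    m=(abs(x)<50e-3)&(abs(y)<45e-3)&(P[...,2]<.25)
    print(n,m.sum(),np.percentile(P[m][:,2],[1,50,99]))
    for lo,hi in((-50,-25),(-25,0),(0,25),(25,50)):
        k=m&(x>lo/1e3)&(x<hi/1e3);print(lo,np.median(P[k][:,2]) if k.any() else None)
for t in('carton_mid','flap'):print(env.spot_in('side',t),env.spot_in('scene',t))
a=cv2.imread('pics/s9.png');b=cv2.imread('pics/c9.png')
cv2.imwrite('pics/m9.png',cv2.resize(np.hstack([a,b]),None,fx=.78,fy=.78))
E
```

```text
t 10.7 tcp [0.5842 0.1222 0.5344] yaw 9.29667606102301 F [-0.213   0.6507 -0.09  ] open 0.062098753626223725 tilt [ 0.0022 -0.0001 -1.    ]
delta cm [12.1375 -0.1032 20.5388] roll -0.001803342931278084
side 2278 [0.1929 0.1955 0.1982]
-50 0.19553139098239883
-25 0.19554728034530267
0 0.19541071873988963
25 0.19550824516448922
scene 1174 [0.1928 0.195  0.1973]
-50 0.19491782059123938
-25 0.19504776372693802
0 0.19499852016425656
25 0.19489412151108104
[] []
[{'bbox': [146.2, 235.4, 227.5, 304.5], 'score': 0.73}] [{'bbox': [304.4, 128.0, 371.3, 171.1], 'score': 0.59}]
```

View pics/m9.png

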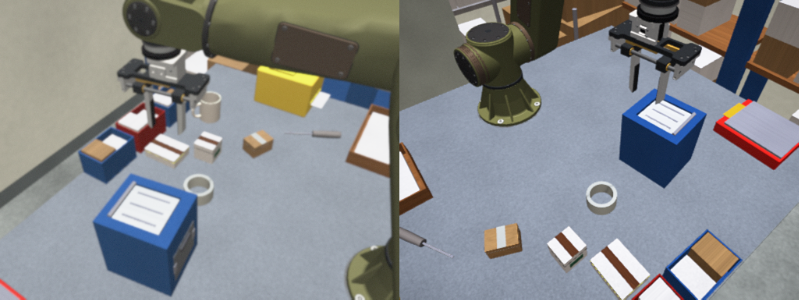

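View pics/w9.png

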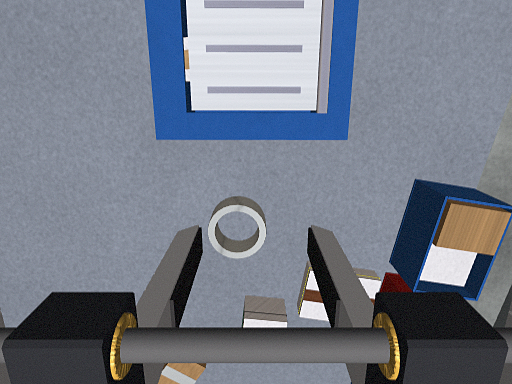

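The flap is level again at z = 0.195 across its width, in both cameras. No carton is detected outside, and the wrist view shows it through the gap at (187,60), down inside the bin. The hand is clear and there is no wrist force, so I'm handing in.

```bash
python3 -c "
from rig import env
print(env.close_job())"
```

```text
the job is handed in; nothing more can be done
None
```

The carton is in the returns bin with the flap shut behind it, and I handed the job in at about 11 s of the 42 s allowed.

- **Grasp and push:** I gripped the slim white carton across its 36 mm side near the top and pushed the flap down with it. The fingertips went about 71 mm below the bin's top, with the carton's foot about 124 mm below.
- **Release:** I opened the fingers only to 62 mm, so one finger kept the flap off the carton as it dropped. I waited until it had settled, then took the hand straight up and clear.
- **Last checks:** The flap reads level at z ≈ 0.195 m in both fixed cameras. The networks no longer find the carton outside the bin.
- **Where the carton lies:** Before the hand came out, the wrist camera showed it leaning on the bin's -x wall with its top at about 0.09 m, clear of the flap's swing. Afterwards it still showed through the gap at the flap's free edge.
- **Forces:** The highest wrist-force component I read was about 5 N, though I only sampled it at the end of each move. No check failed or disagreed.

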